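# Make up the setting-out kit and the fixing kit in their foam trays

### The job

Make up the two kits for the next floor: the tape measure, the chalk line and the marker go into the setting-out tray, the box of screws and the bit strip into the fixing tray beside the screwdriver that is already there. Seat each one upright and fully down in the cut-out of the dark foam that matches its shape; leave the sanding block, the pencil and the screwdriver where they lie.

Things in the scene. Friction and masses are not known exactly. Their poses are not given: they have to be found in the camera images.
- setting_out_tray: Fixed grey tray, dark foam inlay, 200 (x) x 260 (y) x 23 mm; 3 empty cut-outs side by side along its x, no tool in it. Origin: underside centre, on the bench. Foam top z 20, cut-out floors z 6 mm. Centres (x,y; size along x by y): tape (0,82; 106x58), marker (0,0; 152x30 plus finger cut-out 44x76 across its middle), chalk line (0,-82; 152x68). Things may point either way.
- fixing_tray: Fixed grey tray, same outline (200 x 260 x 23 mm) and foam; told by the red screwdriver in it. Origin: underside centre, on the bench. Foam top z 20, cut-out floors z 6 mm. Cut-outs run along its y; centres (x,y; size along x by y): screw box (40,-62; 78x121), bit strip (40,66; 32x92 plus finger cut-out 76x44 across its middle), screwdriver (-60,0; filled). Things may point either way.
- tape_measure: Yellow and black pocket tape measure standing upright, 41 (its x) x 89 (its y) x 70 mm high; origin: centre of its underside; the case spans y from -29 to +44 mm, the blade hook pokes out beyond at the -y end. Grasp across the 41 mm of the case. Goes into the setting-out tray.
- chalk_line: Blue teardrop chalk-line reel on its edge, 52 (its x) x 135 (its y) x 55 mm high; origin: underside centre of that box. The flat body is 32 mm thick (x from -6 to +26 mm, middle +10) and runs from y = +68 (round end) to -50 mm (narrow nose, wire hook beyond). A crank sticks out at x -6 to -26, y +5 to +50 mm: grasp across the 32 mm at about y = -8 mm, clear of it. For the setting-out tray.
- marker: White marker pen with a black cap, lying; 135 mm long (its y), 13 mm thick (cap 15 mm); origin: middle of its length, on the bench under its axis. It may roll about its own length, so its z axis need not point up. Goes into the setting-out tray.
- screw_box: Small red and white cardboard box of screws, lid closed, 62 (its x) x 105 (its y) x 60 mm high, 0.5 kg; origin: centre of its underside. Grasp across the 62 mm. Goes into the fixing tray.
- bit_strip: Black strip with a row of six upright bits, 75 mm long (its y), 36 mm high; its base is 16 mm wide (its x) and 14 mm high, the bits above are about 10 mm thick. Origin: centre of its underside. Grasp across the 16 mm base; the fingers then go into the tray's finger cut-out. Goes into the fixing tray.
- screwdriver: Screwdriver with a red handle, 217 mm long (its y), 28 mm thick, already lying in its cut-out of the fixing tray; origin: middle of its length, underside of the handle. Leave it (within 20 mm).
- sanding_block: Brown cork sanding block, plain block 62 (its x) x 106 (its y) x 34 mm high; origin: centre of its underside. Belongs to no kit: leave it where it lies (within 20 mm).
- pencil: Red carpenter's pencil lying flat, 168 mm long (its y), 15 mm wide, 8 mm high; origin: centre of its underside. Belongs to no kit: leave it where it lies (within 20 mm).
Things that resemble listed ones, but are neither listed nor needed, are in the scene too. There is more than one size of the screw_box; the one meant has the size given above.

How it is judged:
At the end, for the whole second after the job is handed in: Each of the five lies in its own cut-out: origin within 15 mm of the cut-out's centre, under 10 mm above the tray's underside, long axis within 0.22 rad of the cut-out's, upright within 0.12 rad (the marker may roll), at rest; sanding block, pencil and screwdriver moved under 20 mm (x of tape_measure in the frame of setting_out_tray between -0.015 and 0.015 m and y of tape_measure in the frame of setting_out_tray between 0.067 and 0.097 m and z of each of tape_measure, chalk_line in the frame of setting_out_tray below 0.01 m and angle between the y axis of each of tape_measure, marker, chalk_line and the x axis of setting_out_tray, either way round below 0.22 rad and linear speed of each of tape_measure, marker, chalk_line, screw_box, bit_strip below 0.02 m/s and angle between each of tape_measure, chalk_line, screw_box, bit_strip's own z axis and vertical below 0.12 rad and x of marker in the frame of setting_out_tray between -0.015 and 0.015 m and y of marker in the frame of setting_out_tray between -0.015 and 0.015 m and z of marker in the frame of setting_out_tray below 0.022 m and x of chalk_line in the frame of setting_out_tray between -0.015 and 0.015 m and y of chalk_line in the frame of setting_out_tray between -0.097 and -0.067 m and x of screw_box in the frame of fixing_tray between 0.025 and 0.055 m and y of screw_box in the frame of fixing_tray between -0.077 and -0.047 m and z of each of screw_box, bit_strip in the frame of fixing_tray below 0.01 m and angle between the y axis of each of screw_box, bit_strip and the y axis of fixing_tray, either way round below 0.22 rad and x of bit_strip in the frame of fixing_tray between 0.025 and 0.055 m and y of bit_strip in the frame of fixing_tray between 0.051 and 0.081 m and distance of each of sanding_block, pencil, screwdriver from where it was at the start of the episode below 0.02 m); the robot touches nothing.
It fails at once if a thing that belongs to no kit, or the screwdriver already in its place, is shifted by more than 20 mm (distance of any of sanding_block, pencil, screwdriver from where it was at the start of the episode above 0.02 m).
It also fails if it takes over 131 s, if anything falls off the work surface, if the arm or the gripper's body presses on something with over 40 N, if the wrist force passes 120 N, or if a joint passes its speed limit or range.

### The arm

A 7-joint arm with a two-finger parallel gripper is mounted at the origin on a cart in front of the work surface, level with it; the furniture and walls round the work are solid. World frame = base frame: x ahead of the robot, y to its left, z up, the work surface at z = 0. Lengths are in m, angles in rad, forces in N, time in s.
With the tool pointing down it reaches from about 0.4 to 0.875 m from the base axis. Payload 19.3 kg.
Tool frame: the origin (TCP) lies on the centre line of the jaws, within the pads' length; the fingertips stand 14 mm ahead of it and the grasp point (between the pads) lies 5 mm behind it (bot.tip_extent is the distance from the TCP to the fingertips, in m); z points along the fingers, y is the line along which they close (so a half turn about z gives the same grasp; the last joint's range is limited). The gripper opens to 85 mm and grips with 20 to 120 N. Pads are 22 mm wide; open, the fingers measure 114 mm over their backs; the gripper's body (76 mm by 85 mm) begins 54 mm behind the grasp point. The pads swing forward as they close: fully open they stand 13 mm farther back than shut.
Start: joints at [1.067, 0.521, -0.036, 1.599, 0.021, 1.021, -0.113], TCP at [0.263, -0.567, 0.245] pointing down, gripper open.
Joint ranges: [-2.91, 2.91], [-0.3, 2.13], [-1.5, 1.42], [0.17, 2.43], [-1.26, 4.41], [0.16, 1.93], [-2.52, 2.52]. Speed limits (rad/s): [1.89, 1.89, 2.39, 2.39, 3.01, 3.01, 3.01].

### API

Orientations are given as [roll, pitch, yaw] about the fixed x, y, z axes, in that order (R = Rz(yaw) Ry(pitch) Rx(roll)).
In Python, from workcell import monitor, grab_frame, camera_model, bot gives the robot as it stands.
- The arm moves only by the tool move_arm, never from a script. Its argument "moves" is a list of rows, each a list of 4 numbers: the shift along the world's x, y, z in mm, then the turn about the world's z in rad. A call has 1 to 12 rows; each row is the pose to reach, as a shift and turn from the pose commanded when the call began; what a row does not reach only later rows make up. A row lasts 1/8 s, in which the tool goes at most 62.5 mm and 10.7 degrees, less where a joint would pass 70% of its speed; a pose out of reach is approached as far as the arm can. A call with a gripper value outside its range is refused whole. "gripper" is the opening, from 0 (shut) to 1 (fully open), set as the call begins (left out, the last holds). The fingers move at their own pace and stop on an object; "newtons" is the grip in N (left out, the last holds). Time passes only in rows, so rows that repeat a pose let the fingers close. It gives the time, the measured TCP pose, the force, the opening and the grip force at its end, in the units of the state.
- monitor.observe(): the state, without advancing time (a new reading comes with each control period).
- grab_frame(name): name is "scene" or "top"; returns the picture (420x560x3 uint8, blue, green, red); there is no depth.
- camera_model(name): a dict with "vfov" (degrees; the focal length in pixels is half the picture's height over the tangent of half this angle, whatever the lens; pixels are square), "cx", "cy" (the principal point, pixels), "k1" (the pictures are not rectified: a ray, as slopes to the right and down, at radius r is drawn at 1 + k1 r^2 times it, then the intrinsics apply), "R" (3x3) and "t" (3): a world point X has camera coordinates R X + t. Camera axes: x right, y down, z forward; pixel columns grow to the right and rows downward; lengths in m; the calibration is good to about 2 mm. A picture is of the moment at which its call begins. camera_model takes no time and is no camera call.
- bot.job_done(): hands the job in; it is judged then, once.
The state is a dict: "clock": time; "qpos": joint angles; "qd": joint speeds; "joint_efforts": joint torques, N m; "position": TCP position; "tool_rot": TCP orientation; "force": force on the tool from outside, world axes, zero at the start; "moment": the same for the moment, N m; "grip_width": finger opening in m; "finger_force": force on a finger pad.
Only numpy, scipy, OpenCV 4.12 (cv2) and the standard library are available. Lean on these libraries where they do the work, as an engineer would, in place of code of your own. Each camera call takes 0.05 s, during which the arm holds its last target. There are 200 camera calls.

## Working session

There is one attempt and no reset: what is moved stays moved. The work goes in short steps, Python scripts to look and compute and a tool call to move; the robot and the scene stay as the last step left them, time stands still between calls to the robot, and variables do not carry over. Pictures are saved under pics/ and viewed, at most 14 in all, crops included, and the job is handed in when it is done.

Besides the shell and the picture viewer there is one more tool, called as a command line: name --pt "numbers of a row" for each row, then --argument value for the rest. move_arm: Moves the arm, as the interface text tells. Its arguments: {"type":"object","properties":{"moves":{"type":"array","items":{"type":"array","items":{"type":"number"}}},"gripper":{"type":"number"},"newtons":{"type":"number"}},"required":["moves"]}

```bash
ls; mkdir -p pics; cat > h.py <<'E'
import numpy as np, cv2
from workcell import monitor, grab_frame, camera_model, bot
def K(n):
    m=camera_model(n); f=210/np.tan(np.radians(m["vfov"])/2); return m,f,np.array(m["R"]),np.array(m["t"])
def ray(n,u,v):
    m,f,R,t=K(n); d=np.array([(u-m["cx"])/f,(v-m["cy"])/f]); s=d.copy()
    for _ in range(30): s=d/(1+m["k1"]*(s@s))
    return -R.T@t, R.T@np.array([s[0],s[1],1])
def pt(n,u,v,z):
    o,d=ray(n,u,v); return o+d*(z-o[2])/d[2]
def px(n,X):
    m,f,R,t=K(n); c=R@np.array(X)+t; s=c[:2]/c[2]; s=s*(1+m["k1"]*(s@s)); return s*f+[m["cx"],m["cy"]]
E
python3 - <<'E'
from h import *
for n in("scene","top"):
    im=grab_frame(n); cv2.imwrite(f"pics/{n}0.png",im); m=camera_model(n); print(n,m["vfov"],m["k1"],-np.array(m["R"]).T@m["t"])
    cv2.imwrite(f"pics/{n}0b.png",cv2.resize(im,(800,600)))
s=monitor.observe();print(s)
E
```

```text
pics
scene 42.68408873795207 0.04966104918029399 [0.00685967 0.79387023 0.98176418]
top 51.18972805369144 -0.11441034044152049 [ 0.35430431 -0.08837336  1.38955342]
{'clock': 0.1, 'qpos': array([ 1.06681416,  0.5219747 , -0.0363403 ,  1.59993758,  0.0211776 ,
        1.02111311, -0.11280586]), 'qd': array([ 0.00042263, -0.00076047,  0.00082333, -0.00433892, -0.00039001,
        0.00036027,  0.00068721]), 'joint_efforts': array([ 4.97225759e-03, -9.28477335e+01,  1.98421352e+00, -3.70530868e+01,
        1.80594076e-02,  5.36174062e-03,  2.18850278e-05]), 'position': array([ 0.26255153, -0.56685978,  0.24477529]), 'tool_rot': array([-3.14054488e+00,  4.81961196e-05,  4.33764559e-01]), 'force': array([ 0.1933071 ,  0.05181572, -0.03611681]), 'moment': array([ 0.015117  , -0.00931013, -0.04833957]), 'finger_force': 0.0, 'grip_width': 0.08541708195342057}
```

View pics/top0b.png

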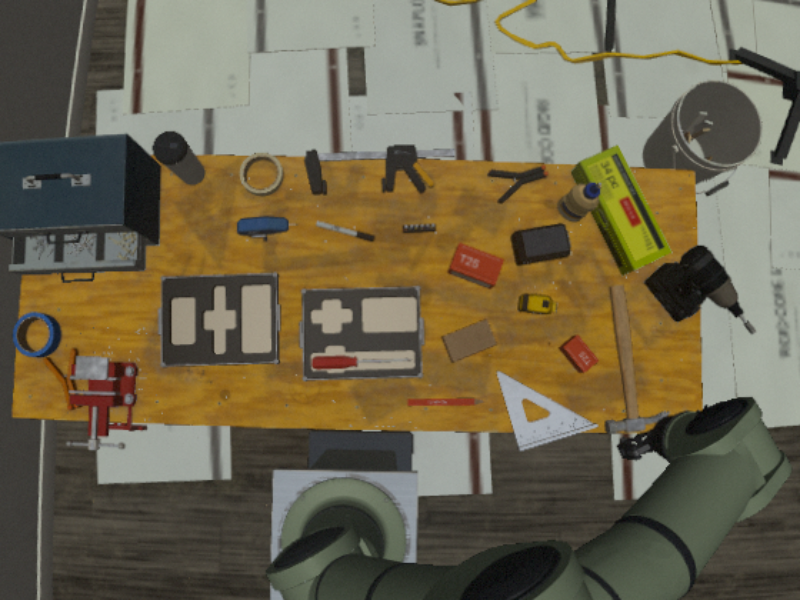

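View pics/scene0b.png

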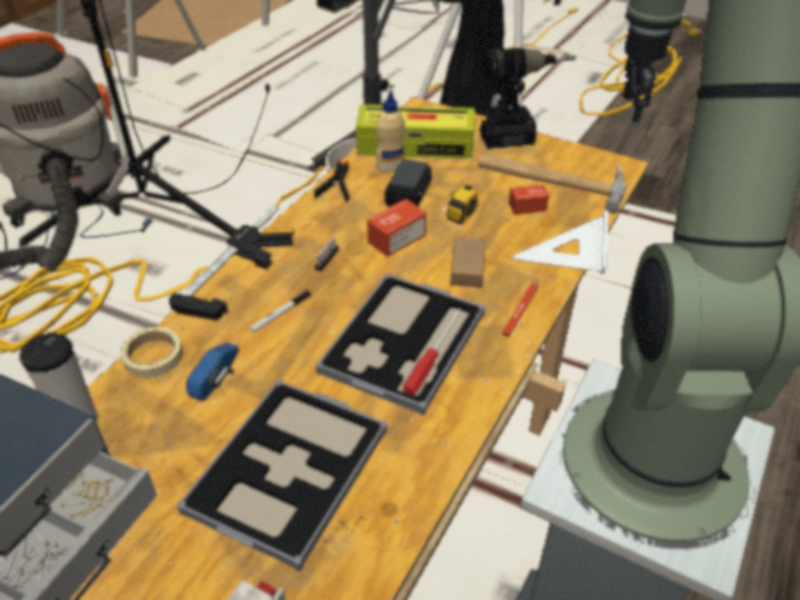

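The top view (800 px) shows the setting-out tray at (220,320), the fixing tray at (362,333), and the chalk line at (263,226). The marker is at (345,231), the bit strip at (419,228), the big red box at (475,263), the small red box at (578,353) and the tape at (537,303). The scene view agrees. I'll zoom in for orientation details and measure by masks.

```bash
cat > seg.py <<'E'
from h import *
def rect(n,mask,z,near,nm):
    cs,_=cv2.findContours(mask.astype(np.uint8)*255,cv2.RETR_EXTERNAL,cv2.CHAIN_APPROX_NONE)
    cs=[c for c in cs if cv2.contourArea(c)>15]
    c=min(cs,key=lambda c:np.hypot(*(c[:,0].mean(0)-near)))
    P=np.array([pt(n,u,v,z)[:2] for u,v in c[:,0]])*1000
    (cx,cy),(w,h),a=cv2.minAreaRect(P.astype(np.float32))
    if w<h: w,h,a=h,w,a-90
    print(n,nm,"px",c[:,0].mean(0).round(),"c",round(cx),round(cy),"LxW",round(w),round(h),"ang(long vs x)",round(np.radians(a),3))
    return P,c[:,0]
E
python3 - <<'E'
from seg import *
im=cv2.imread("pics/top0.png"); hsv=cv2.cvtColor(im,cv2.COLOR_BGR2HSV); H,S,V=cv2.split(hsv)
s=.7
for p in [(537,303),(263,226),(345,231),(419,228),(475,263),(578,353),(470,340),(183,320),(365,236),(327,229),(440,402),(120+330-220,300),(300,250)]:
    u,v=int(p[0]*s),int(p[1]*s); print(p,hsv[v,u])
pale=(S<90)&(V>140)
for p,nm in [((183,320),"tape cut"),((220,320),"marker cut"),((256,320),"chalk cut"),((330,315),"bit cut"),((390,314),"box cut")]: rect("top",pale,.006,np.array(p)*s,nm)
tr=cv2.resize(im[140:270,100:430],None,fx=2.4,fy=2.4,interpolation=cv2.INTER_CUBIC)
cv2.imwrite("pics/zoom.png",tr); print(tr.shape)
E
```

```text
(537, 303) [ 24 240 158]
(263, 226) [108 132 104]
(345, 231) [ 90   5 141]
(419, 228) [ 17 103  52]
(475, 263) [  6 125 149]
(578, 353) [  7 202 140]
(470, 340) [ 16 107 107]
(183, 320) [ 21  44 155]
(365, 236) [14 85 45]
(327, 229) [ 18 129 121]
(440, 402) [  6 129 142]
(230, 300) [30 22 58]
(300, 250) [ 20 195 152]
top tape cut px [128. 225.] c 470 375 LxW 100 49 ang(long vs x) 0.056
top marker cut px [153. 224.] c 474 290 LxW 147 68 ang(long vs x) 0.048
top chalk cut px [179. 223.] c 479 207 LxW 148 61 ang(long vs x) 0.047
top bit cut px [232. 221.] c 489 41 LxW 79 72 ang(long vs x) -0.816
top box cut px [272. 220.] c 496 -88 LxW 117 73 ang(long vs x) -1.547
(312, 792, 3)
```

View pics/zoom.png

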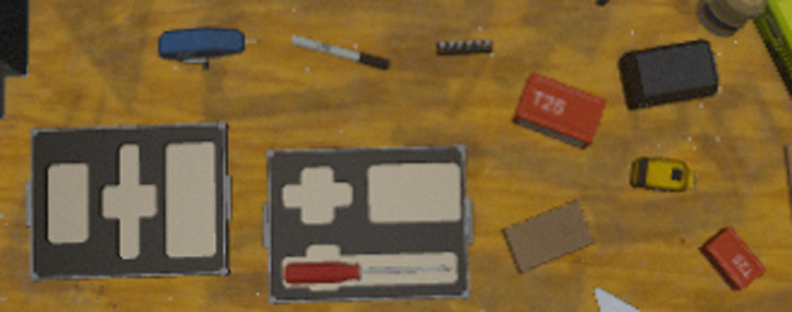

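```bash
cat >> seg.py <<'E'
def box(n,mask,h,near,nm,ang=None):
    cs,_=cv2.findContours(mask.astype(np.uint8)*255,cv2.RETR_EXTERNAL,cv2.CHAIN_APPROX_NONE)
    cs=[c for c in cs if cv2.contourArea(c)>15]
    c=min(cs,key=lambda c:np.hypot(*(c[:,0].mean(0)-near)))[:,0]
    P0=np.array([pt(n,u,v,0)[:2] for u,v in c])*1000; Ph=np.array([pt(n,u,v,h)[:2] for u,v in c])*1000
    cam=ray(n,0,0)[0][:2]*1000
    if ang is None:
        _,(w,hh),a=cv2.minAreaRect(Ph.astype(np.float32)); ang=np.radians(a if w>hh else a-90)
    C=np.zeros(2); D=[]
    for k in (0,np.pi/2):
        e=np.array([np.cos(ang+k),np.sin(ang+k)]); s=[]
        for q in (e,-e):
            P=Ph if q@(Ph.mean(0)-cam)>0 else P0
            s.append((P@q).max())
        C+=e*(s[0]-s[1])/2; D.append(sum(s)+2.5)
    print(n,nm,"px",c.mean(0).round(),"c",C.round(),"LxW",np.round(D),"ang",round(ang,3)); return C,ang
E
python3 - <<'E'
from seg import *
im=cv2.imread("pics/top0.png"); hsv=cv2.cvtColor(im,cv2.COLOR_BGR2HSV); H,S,V=[a.astype(int) for a in cv2.split(hsv)]
k=np.ones((3,3),np.uint8); s=.7
red=((H<11)|(H>172))&(S>110)
box("top",red,.06,np.array((475,263))*s,"T25 big")
box("top",red,.04,np.array((578,353))*s,"T25 small")
box("top",(H>90)&(H<130)&(S>60),.055,np.array((263,226))*s,"chalk")
roi=np.zeros(V.shape,bool); roi[148:180,215:265]=1
pen=cv2.morphologyEx(((((S<75)|(V<70))&roi)).astype(np.uint8),cv2.MORPH_CLOSE,k)
rect("top",pen,.008,np.array((345,231))*s,"marker")
roi=np.zeros(V.shape,bool); roi[150:170,275:312]=1
box("top",cv2.morphologyEx((((S<120)|(V<75))&roi).astype(np.uint8),cv2.MORPH_CLOSE,k),.03,np.array((419,228))*s,"bits")
roi=np.zeros(V.shape,bool); roi[200:225,358:392]=1
box("top",cv2.morphologyEx((((S>225)&(H>22))|(V<75))&roi,cv2.MORPH_CLOSE,k) if 0 else cv2.morphologyEx(((((S>222)&(H>21))|(V<75))&roi).astype(np.uint8),cv2.MORPH_CLOSE,k),.07,np.array((537,303))*s,"tape")
a=cv2.resize(im[145:180,155:315],None,fx=5,fy=5,interpolation=cv2.INTER_CUBIC)
b=cv2.resize(im[160:240,300:400],None,fx=5,fy=5,interpolation=cv2.INTER_CUBIC)
c=np.zeros((175+400,800,3),np.uint8); c[:175]=a; c[175:,:500]=b; cv2.imwrite("pics/z2.png",c)
sc=cv2.imread("pics/scene0.png"); a=cv2.resize(sc[115:290,120:390],(800,519),interpolation=cv2.INTER_CUBIC);cv2.imwrite("pics/z3.png",a)
E
```

```text
top T25 big px [333. 185.] c [ 607. -275.] LxW [104.  57.] ang 1.255
top T25 small px [405. 247.] c [ 415. -509.] LxW [73. 42.] ang 0.712
top chalk px [183. 157.] c [688. 199.] LxW [104.  20.] ang -1.516
top marker px [242. 161.] c 682 16 LxW 132 12 ang(long vs x) 1.323
top bits px [294. 160.] c [ 690. -151.] LxW [75. 18.] ang -1.55
top tape px [375. 213.] c [ 523. -411.] LxW [66. 34.] ang 1.453
```

View pics/z2.png

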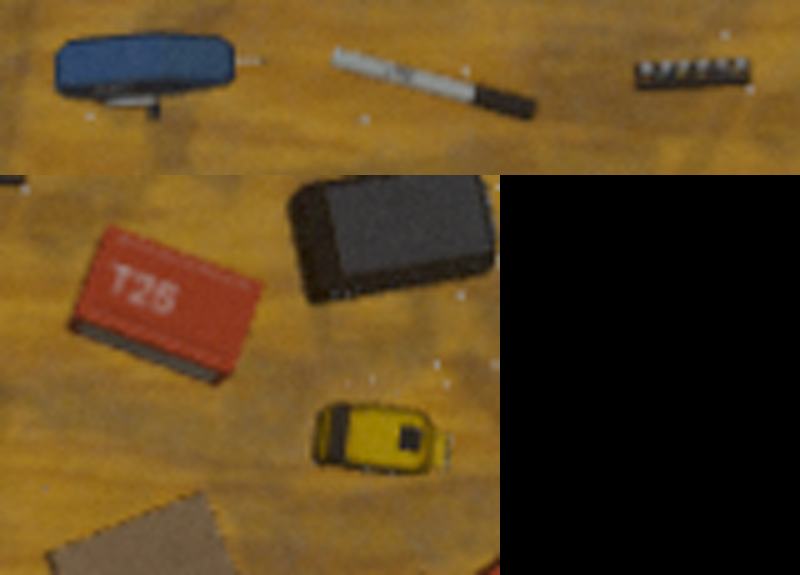

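View pics/z3.png

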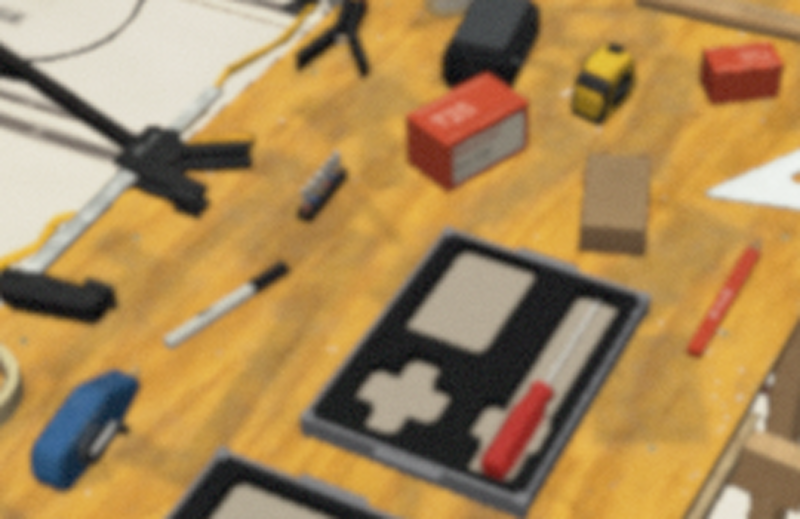

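Z2 and z3 show the chalk's hook and nose pointing right (world −y), with the crank on the −x side. The tape's hook also points to −y. The marker runs from z2 (332,55) to its cap at (535,110). The big red box is the 105 x 62 one. As a check, I'll draw the estimates into both views.

```bash
python3 - <<'E'
from seg import *
# z2 readings -> points
f=lambda u,v,z:(pt("top",155+u/5,145+v/5,z)*1000).round()[:2]
g=lambda u,v,z:(pt("top",300+u/5,160+(v-175)/5,z)*1000).round()[:2]
print("chalk far edge z50",f(75,37,.05),f(220,36,.05),"ends z30",f(55,65,.03),f(236,60,.03),"hook",f(264,61,.03))
print("tape ends z45",g(313,440,.045),g(435,440,.045),"far edge z60",g(370,403,.06),"near z0-5",g(370,474,.005),"hook",g(450,447,.01))
O={"chalk":(676,198,.055,52,135,55),"tape":(523,-418,-.118,41,89,70),"box":(604.6,-274,-.316,62,105,60),"bits":(690,-151,.02,16,75,36),"marker":(682,16,-.248,15,135,14),
"tr1":(474,289,.05,200,260,22),"tr2":(452,-28,.045,200,260,22)}
out=[]
for n in("top","scene"):
    im=cv2.imread(f"pics/{n}0.png"); im=cv2.resize(im,None,fx=3,fy=3,interpolation=cv2.INTER_CUBIC)
    for k,(x,y,a,w,l,h) in O.items():
        R=np.array([[np.cos(a),-np.sin(a)],[np.sin(a),np.cos(a)]])
        for z in(0,h):
            q=[px(n,np.r_[(R@np.array([i*w/2,j*l/2])+[x,y]),z]/1000)*3+1 for i,j in((1,1),(1,-1),(-1,-1),(-1,1))]
            cv2.polylines(im,[np.int32(np.round(q))],True,(0,255,0) if z else (255,0,255),1)
    out.append(im)
a=out[0][430:830,320:1220]; cv2.imwrite("pics/o1.png",cv2.resize(a,(800,356)))
cv2.imwrite("pics/o2.png",out[1][350:950,350:1150])
E
```

```text
chalk far edge z50 [696. 239.] [698. 147.] ends z30 [683. 255.] [688. 140.] hook [688. 122.]
tape ends z45 [ 519. -368.] [ 521. -445.] far edge z60 [ 541. -400.] near z0-5 [ 503. -413.] hook [ 521. -464.]
```

View pics/o1.png

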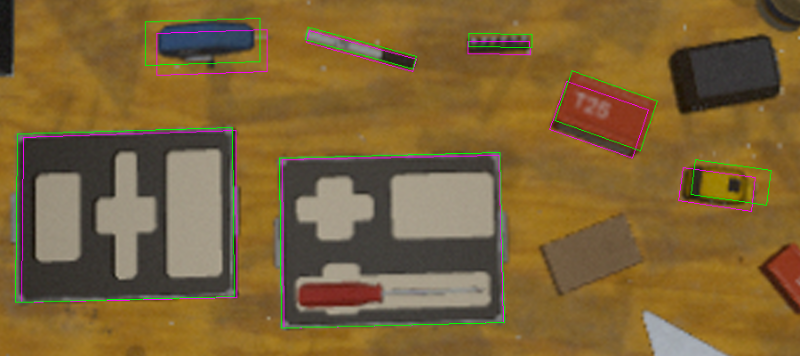

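View pics/o2.png

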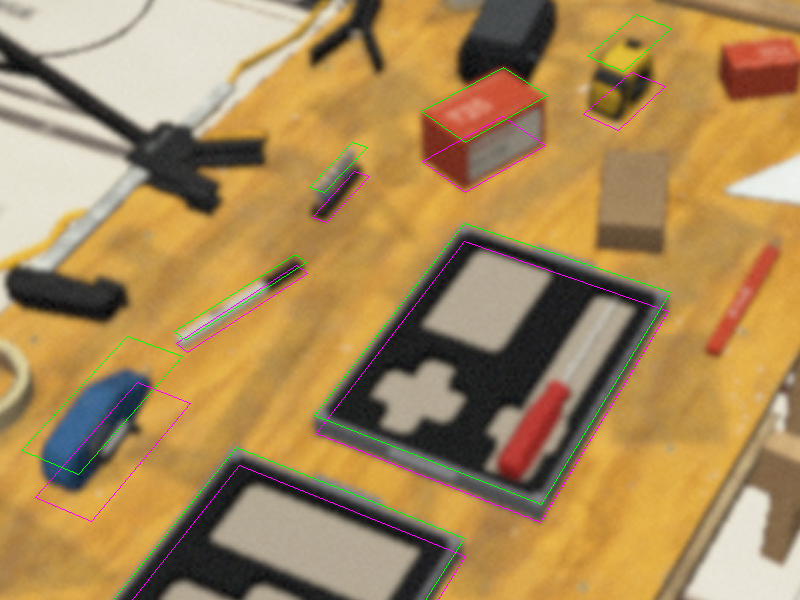

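The overlays fit the trays, box, bits and marker. I refined the chalk to a grasp at (681,181) with yaw 1.60, and the tape case to (521,−409) with yaw about 1.53. Tape first.

move_arm --pt "258 158 0 1.09" --pt "258 158 0 1.09" --pt "258 158 0 1.09" --pt "258 158 0 1.09" --pt "258 158 0 1.09" --pt "258 158 0 1.09" --pt "258 158 0 1.09" --pt "258 158 0 1.09" --pt "258 158 -50 1.09" --pt "258 158 -100 1.09" --pt "258 158 -100 1.09" --gripper 1 --newtons 40

```text
clock: 1.48
position: [0.5187, -0.4086, 0.1425]
tool_rot: [-3.137, -0.003, 1.521]
force: [-0.6, -0.0, 0.5]
grip_width: 0.0851
finger_force: 0.0
```

move_arm --pt "2 0 -40 0" --pt "2 0 -80 0" --pt "2 0 -102 0" --pt "2 0 -102 0" --pt "2 0 -102 0"

```text
clock: 2.1
position: [0.5235, -0.4098, 0.0453]
tool_rot: [3.14, 0.001, 1.523]
force: [1.4, 0.1, 0.2]
grip_width: 0.0853
finger_force: 0.0
```

move_arm --pt "0 0 0 0" --pt "0 0 0 0" --pt "0 0 0 0" --pt "0 0 0 0" --pt "0 0 0 0" --pt "0 0 0 0" --gripper 0 --newtons 50

```text
clock: 2.85
position: [0.5232, -0.4094, 0.0443]
tool_rot: [3.14, 0.001, 1.524]
force: [-1.1, 1.0, 10.0]
grip_width: 0.038
finger_force: 49.7
```

move_arm --pt "0 0 40 0" --pt "0 0 100 0" --pt "0 20 150 0" --pt "-5 80 160 -0.1" --pt "-10 140 160 -0.3" --pt "-15 200 160 -0.45" --pt "-20 260 160 -0.6" --pt "-25 320 160 -0.75" --pt "-30 380 160 -0.9" --pt "-30 440 160 -1.05" --pt "-35 500 160 -1.2" --pt "-40 560 160 -1.35"

```text
clock: 4.35
position: [0.4822, 0.1527, 0.2034]
tool_rot: [3.142, -0.0, 0.169]
force: [1.6, -0.4, -3.8]
grip_width: 0.0378
finger_force: 50.6
```

move_arm --pt "-5 60 0 -0.12" --pt "-5 120 0 -0.12" --pt "-5 180 0 -0.12" --pt "-5 221 0 -0.12" --pt "-5 221 0 -0.12" --pt "-5 221 0 -0.12"

```text
clock: 5.1
position: [0.4775, 0.3713, 0.203]
tool_rot: [3.141, 0.0, 0.054]
force: [0.2, -0.4, -4.0]
grip_width: 0.0376
finger_force: 50.5
```

move_arm --pt "0 0 -60 0" --pt "0 0 -110 0" --pt "0 0 -125 0" --pt "0 0 -125 0" --pt "0 0 -135 0" --pt "0 0 -144 0" --pt "0 0 -152 0" --pt "0 0 -152 0" --pt "0 0 -152 0"

```text
clock: 6.22
position: [0.4777, 0.3719, 0.0514]
tool_rot: [3.142, 0.0, 0.054]
force: [-0.4, -0.9, -3.7]
grip_width: 0.0373
finger_force: 50.6
```

move_arm --pt "0 0 -2 0" --pt "0 0 -3 0" --pt "0 0 -3 0"

```text
clock: 6.6
position: [0.478, 0.3722, 0.0501]
tool_rot: [-3.141, -0.001, 0.054]
force: [-7.8, -5.7, 30.4]
grip_width: 0.0377
finger_force: 57.2
```

move_arm --pt "0 0 0 0" --pt "0 0 0 0" --pt "0 0 0 0" --pt "0 0 0 0" --gripper 0.85

```text
clock: 7.1
position: [0.4777, 0.3719, 0.0482]
tool_rot: [3.142, 0.0, 0.054]
force: [-0.1, 0.4, -0.4]
grip_width: 0.0728
finger_force: 0.0
```

move_arm --pt "0 0 40 0" --pt "0 0 90 0" --pt "0 0 150 0" --pt "0 0 150 0"

```text
clock: 7.6
position: [0.4792, 0.3731, 0.2028]
tool_rot: [-3.137, -0.006, 0.053]
force: [0.3, 0.1, -0.5]
grip_width: 0.0728
finger_force: 0.0
```

```bash
python3 - <<'E'
from seg import *
a=grab_frame("top"); b=grab_frame("scene")
cv2.imwrite("pics/t1.png",np.hstack([cv2.resize(a[180:270,100:230],(440,305),interpolation=cv2.INTER_CUBIC),cv2.resize(b[260:410,110:290],(360,305))]))
E
```

```text
(no output)
```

View pics/t1.png

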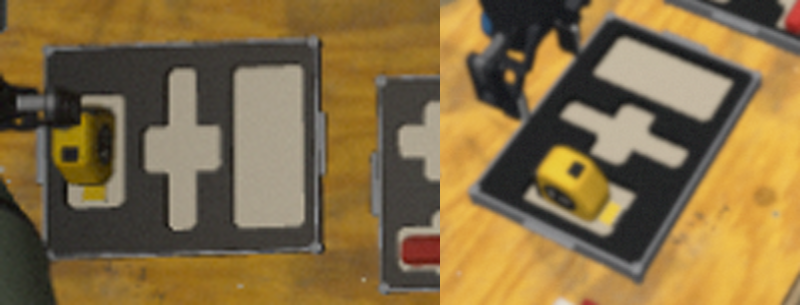

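The tape sits down in its cut-out: contact came at TCP z 50, as expected, and the hook is visible on the floor. Next is the marker.

move_arm --pt "204 -356 0 1.27" --pt "204 -356 0 1.27" --pt "204 -356 0 1.27" --pt "204 -356 0 1.27" --pt "204 -356 0 1.27" --pt "204 -356 0 1.27" --pt "204 -356 0 1.27" --pt "204 -356 0 1.27" --pt "204 -356 -60 1.27" --pt "204 -356 -120 1.27" --pt "204 -356 -120 1.27" --pt "204 -356 -120 1.27" --gripper 0.5

```text
clock: 9.2
position: [0.6823, 0.0168, 0.0801]
tool_rot: [3.14, -0.001, 1.324]
force: [0.7, -0.7, 0.5]
grip_width: 0.0427
finger_force: 0.0
```

move_arm --pt "0 0 -40 0" --pt "0 0 -55 0" --pt "0 0 -62 0" --pt "0 0 -62 0" --pt "0 0 -62 0"

```text
clock: 9.82
position: [0.6823, 0.0159, 0.0175]
tool_rot: [3.14, -0.0, 1.324]
force: [0.7, 0.0, 0.0]
grip_width: 0.0428
finger_force: 0.0
```

move_arm --pt "0 0 0 0" --pt "0 0 0 0" --pt "0 0 0 0" --pt "0 0 0 0" --pt "0 0 0 0" --gripper 0 --newtons 30

```text
clock: 10.45
position: [0.682, 0.0159, 0.0167]
tool_rot: [3.141, -0.0, 1.324]
force: [-0.8, 0.1, 6.5]
grip_width: 0.0111
finger_force: 30.8
```

move_arm --pt "0 0 50 0" --pt "0 0 110 0" --pt "-208 273 120 -1.274" --pt "-208 273 120 -1.274" --pt "-208 273 120 -1.274" --pt "-208 273 120 -1.274" --pt "-208 273 120 -1.274" --pt "-208 273 120 -1.274" --pt "-208 273 120 -1.274" --pt "-208 273 120 -1.274" --pt "-208 273 120 -1.274"

```text
clock: 11.82
position: [0.4739, 0.2885, 0.1363]
tool_rot: [3.142, -0.0, 0.053]
force: [0.1, 0.7, 0.3]
grip_width: 0.0112
finger_force: 30.1
```

```bash
python3 - <<'E'
from seg import *
print(monitor.observe()["position"])
a=grab_frame("top"); b=grab_frame("scene")
cv2.imwrite("pics/t2.png",np.hstack([cv2.resize(a[180:270,100:230],(440,305),interpolation=cv2.INTER_CUBIC),cv2.resize(b[230:410,110:290],(360,360))[:305]]))
E
```

```text
[0.47391459 0.28852642 0.13628928]
```

View pics/t2.png

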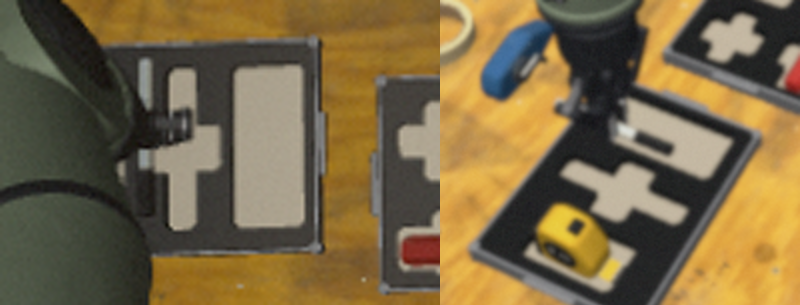

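The marker is held level, aligned with its slot. Lowering it.

move_arm --pt "0 0 -60 0" --pt "0 0 -90 0" --pt "0 0 -100 0" --pt "0 0 -107 0" --pt "0 0 -112 0" --pt "0 0 -114 0" --pt "0 0 -114 0" --pt "0 0 -114 0"

```text
clock: 12.92
position: [0.474, 0.2891, 0.0227]
tool_rot: [-3.141, -0.001, 0.05]
force: [1.5, 0.1, 3.1]
grip_width: 0.0111
finger_force: 30.5
```

move_arm --pt "0 0 0 0" --pt "0 0 0 0" --pt "0 0 0 0" --gripper 0.35

```text
clock: 13.3
position: [0.4736, 0.2889, 0.0223]
tool_rot: [3.142, 0.0, 0.05]
force: [-0.5, 0.8, 0.9]
grip_width: 0.0302
finger_force: 0.0
```

move_arm --pt "0 0 50 0" --pt "0 0 110 0" --pt "0 0 180 0" --pt "0 0 180 0"

```text
clock: 13.8
position: [0.4751, 0.2897, 0.2065]
tool_rot: [-3.138, -0.005, 0.049]
force: [-0.4, -1.3, -0.7]
grip_width: 0.03
finger_force: 0.0
```

move_arm --pt "207 -108 0 1.55" --pt "207 -108 0 1.55" --pt "207 -108 0 1.55" --pt "207 -108 0 1.55" --pt "207 -108 0 1.55" --pt "207 -108 0 1.55" --pt "207 -108 0 1.55" --pt "207 -108 0 1.55" --pt "207 -108 0 1.55" --pt "207 -108 -50 1.55" --pt "207 -108 -100 1.55" --pt "207 -108 -100 1.55" --gripper 0.75

```text
clock: 15.3
position: [0.6783, 0.1801, 0.0982]
tool_rot: [-3.135, 0.002, 1.6]
force: [-0.2, 0.6, 0.8]
grip_width: 0.0644
finger_force: 0.0
```

```bash
python3 - <<'E'
from seg import *
print(monitor.observe()["position"])
a=grab_frame("top"); b=grab_frame("scene")
cv2.imwrite("pics/t3.png",np.hstack([cv2.resize(a[130:260,100:240],(430,400),interpolation=cv2.INTER_CUBIC),cv2.resize(b[200:380,100:265],(366,400))]))
E
```

```text
[0.67830591 0.18014508 0.09824129]
```

View pics/t3.png

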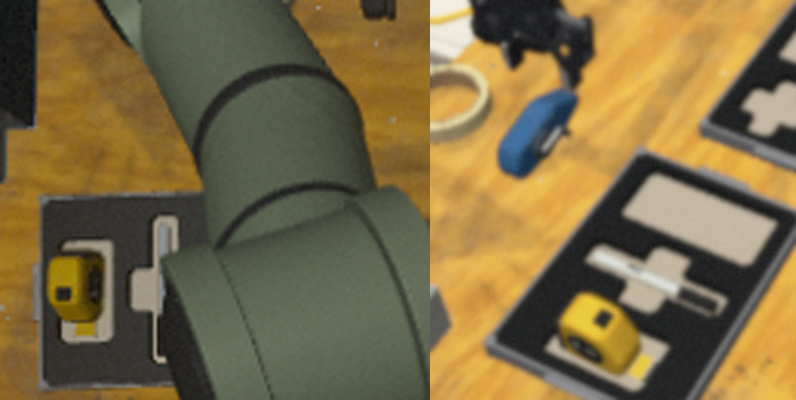

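The marker lies in its slot, and the fingers straddle the chalk line's nose half.

move_arm --pt "1 0 -35 0" --pt "1 0 -55 0" --pt "1 0 -64 0" --pt "1 0 -64 0" --pt "1 0 -64 0"

```text
clock: 16.02
position: [0.6822, 0.1811, 0.0394]
tool_rot: [3.14, -0.0, 1.6]
force: [0.2, -0.4, -0.2]
grip_width: 0.0642
finger_force: 0.0
```

move_arm --pt "0 0 0 0" --pt "0 0 0 0" --pt "0 0 0 0" --pt "0 0 0 0" --pt "0 0 0 0" --gripper 0 --newtons 50

```text
clock: 16.65
position: [0.6823, 0.1809, 0.0391]
tool_rot: [3.14, -0.0, 1.6]
force: [1.3, -0.3, 6.1]
grip_width: 0.0314
finger_force: 48.5
```

move_arm --pt "0 0 50 0" --pt "0 0 110 0" --pt "-212 16 120 -1.55" --pt "-212 16 120 -1.55" --pt "-212 16 120 -1.55" --pt "-212 16 120 -1.55" --pt "-212 16 120 -1.55" --pt "-212 16 120 -1.55" --pt "-212 16 120 -1.55" --pt "-212 16 120 -1.55" --pt "-212 16 120 -1.55" --pt "-212 16 120 -1.55"

```text
clock: 18.15
position: [0.4695, 0.197, 0.1584]
tool_rot: [3.142, 0.0, 0.051]
force: [-0.1, -0.9, -2.6]
grip_width: 0.0315
finger_force: 50.1
```

move_arm --pt "0 0 -50 0" --pt "0 0 -80 0" --pt "0 0 -90 0" --pt "0 0 -90 0"

```text
clock: 18.65
position: [0.4697, 0.1969, 0.0684]
tool_rot: [3.142, 0.0, 0.05]
force: [0.7, -0.6, -2.3]
grip_width: 0.0311
finger_force: 50.1
```

```bash
python3 - <<'E'
from seg import *
a=grab_frame("top"); b=grab_frame("scene")
cv2.imwrite("pics/t4.png",np.hstack([cv2.resize(a[170:270,100:240],(430,307),interpolation=cv2.INTER_CUBIC),cv2.resize(b[240:400,110:275],(366,355))[:307]]))
E
```

```text
(no output)
```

View pics/t4.png

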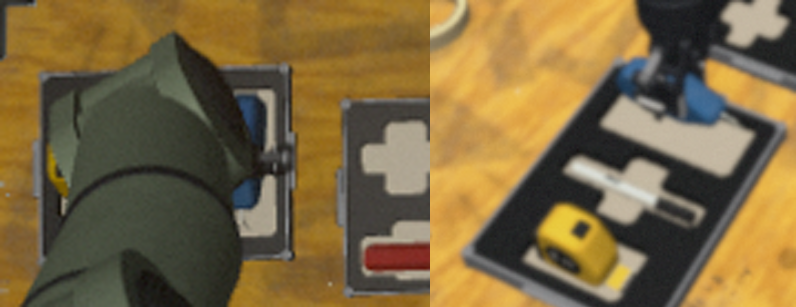

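The chalk line lines up with its cut-out: body rows 95–210 against cut-out rows 90–237, with the hook end below. Lowering it.

move_arm --pt "0 0 -8 0" --pt "0 0 -16 0" --pt "0 0 -22 0" --pt "0 0 -24 0" --pt "0 0 -25 0" --pt "0 0 -25 0"

```text
clock: 19.5
position: [0.47, 0.1959, 0.0441]
tool_rot: [3.141, -0.0, 0.049]
force: [-4.3, -8.6, 25.1]
grip_width: 0.0314
finger_force: 47.2
```

move_arm --pt "0 0 0 0" --pt "0 0 0 0" --pt "0 0 0 0" --gripper 0.65

```text
clock: 19.88
position: [0.4696, 0.197, 0.0431]
tool_rot: [-3.142, 0.0, 0.05]
force: [-0.1, 0.2, 0.0]
grip_width: 0.0552
finger_force: 0.0
```

move_arm --pt "0 0 50 0" --pt "0 0 110 0" --pt "0 0 160 0" --pt "0 0 160 0"

```text
clock: 20.38
position: [0.4711, 0.1976, 0.2067]
tool_rot: [-3.139, -0.005, 0.05]
force: [0.0, 0.4, -0.6]
grip_width: 0.0556
finger_force: 0.0
```

Contact came at the expected height. Next is the bit strip.

move_arm --pt "220 -348 0 1.54" --pt "220 -348 0 1.54" --pt "220 -348 0 1.54" --pt "220 -348 0 1.54" --pt "220 -348 0 1.54" --pt "220 -348 0 1.54" --pt "220 -348 0 1.54" --pt "220 -348 0 1.54" --pt "220 -348 0 1.54" --pt "220 -348 -60 1.54" --pt "220 -348 -120 1.54" --pt "220 -348 -120 1.54" --gripper 0.5

```text
clock: 21.88
position: [0.6866, -0.1504, 0.0782]
tool_rot: [-3.133, -0.002, 1.59]
force: [0.7, 0.9, 0.7]
grip_width: 0.043
finger_force: 0.0
```

```bash
python3 - <<'E'
from seg import *
print(monitor.observe()["position"])
a=grab_frame("top"); b=grab_frame("scene")
cv2.imwrite("pics/t5.png",np.hstack([cv2.resize(a[170:270,100:240],(430,307),interpolation=cv2.INTER_CUBIC),cv2.resize(b[150:230,190:285],(365,307))]))
E
```

```text
[ 0.68661586 -0.15040625  0.078196  ]
```

View pics/t5.png

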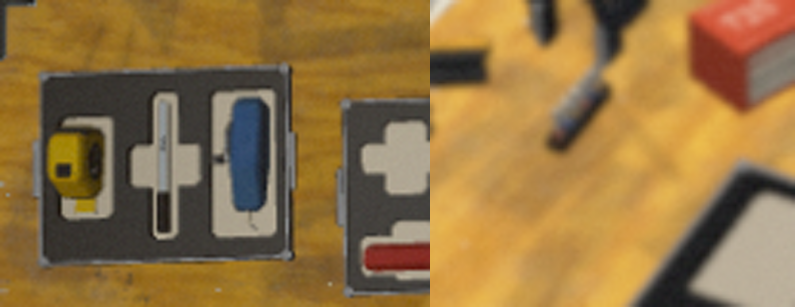

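All three are seated in the setting-out tray. Lowering onto the bit strip.

move_arm --pt "0 0 -35 0" --pt "0 0 -55 0" --pt "0 0 -64 0" --pt "0 0 -65 0" --pt "0 0 -65 0"

```text
clock: 22.6
position: [0.6902, -0.1512, 0.0193]
tool_rot: [3.14, 0.0, 1.59]
force: [0.1, 0.7, 0.5]
grip_width: 0.0427
finger_force: 0.0
```

move_arm --pt "0 0 0 0" --pt "0 0 0 0" --pt "0 0 0 0" --pt "0 0 0 0" --pt "0 0 0 0" --gripper 0 --newtons 40

```text
clock: 23.22
position: [0.6902, -0.1512, 0.0192]
tool_rot: [3.14, 0.0, 1.59]
force: [-0.2, -0.3, 6.0]
grip_width: 0.0144
finger_force: 39.3
```

move_arm --pt "0 0 50 0" --pt "0 0 100 0" --pt "-201 191 110 0.028" --pt "-201 191 110 0.028" --pt "-201 191 110 0.028" --pt "-201 191 110 0.028" --pt "-201 191 110 0.028" --pt "-201 191 110 0.028" --pt "-201 191 60 0.028" --pt "-201 191 30 0.028" --pt "-201 191 30 0.028"

```text
clock: 24.6
position: [0.4882, 0.0393, 0.0469]
tool_rot: [-3.139, 0.001, 1.617]
force: [0.1, 0.4, 0.1]
grip_width: 0.0143
finger_force: 39.2
```

move_arm --pt "0 0 -8 0" --pt "0 0 -14 0" --pt "0 0 -20 0" --pt "0 0 -24 0" --pt "0 0 -25 0" --pt "0 0 -25 0"

```text
clock: 25.35
position: [0.4889, 0.0399, 0.0244]
tool_rot: [3.141, 0.001, 1.618]
force: [-7.9, -0.5, 32.1]
grip_width: 0.0144
finger_force: 44.1
```

move_arm --pt "0 0 0 0" --pt "0 0 0 0" --pt "0 0 0 0" --gripper 0.36

```text
clock: 25.72
position: [0.4886, 0.0399, 0.0232]
tool_rot: [-3.141, -0.0, 1.618]
force: [0.6, 1.6, 0.1]
grip_width: 0.0307
finger_force: 0.0
```

move_arm --pt "0 0 50 0" --pt "0 0 110 0" --pt "0 0 170 0" --pt "0 0 180 0"

```text
clock: 26.22
position: [0.49, 0.04, 0.2068]
tool_rot: [3.136, -0.0, 1.617]
force: [-0.6, -1.1, -0.1]
grip_width: 0.0308
finger_force: 0.0
```

move_arm --pt "116 -314 0 -0.363" --pt "116 -314 0 -0.363" --pt "116 -314 0 -0.363" --pt "116 -314 0 -0.363" --pt "116 -314 0 -0.363" --pt "116 -314 0 -0.363" --pt "116 -314 0 -0.363" --pt "116 -314 -50 -0.363" --pt "116 -314 -90 -0.363" --pt "116 -314 -90 -0.363" --gripper 1

```text
clock: 27.48
position: [0.603, -0.2722, 0.1105]
tool_rot: [-3.136, -0.001, 1.256]
force: [-0.1, 0.1, 0.5]
grip_width: 0.0857
finger_force: 0.0
```

```bash
python3 - <<'E'
from seg import *
print(monitor.observe()["position"])
a=grab_frame("top"); b=grab_frame("scene")
cv2.imwrite("pics/t6.png",np.hstack([cv2.resize(a[150:270,200:360],(430,322),interpolation=cv2.INTER_CUBIC),cv2.resize(b[110:290,220:390],(370,392))[:322]]))
E
```

```text
[ 0.60297712 -0.27222466  0.11047287]
```

View pics/t6.png

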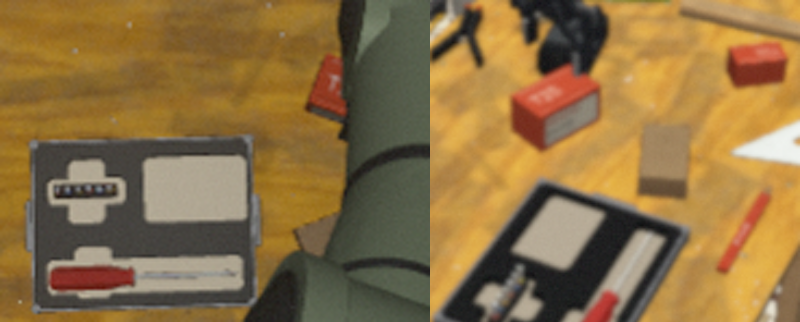

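The bit strip is seated. Now lowering onto the box.

move_arm --pt "0 -1 -35 0" --pt "0 -1 -60 0" --pt "0 -1 -73 0" --pt "0 -1 -73 0" --pt "0 -1 -73 0"

```text
clock: 28.2
position: [0.6054, -0.2753, 0.0418]
tool_rot: [3.14, 0.0, 1.255]
force: [0.9, 0.5, 0.7]
grip_width: 0.0853
finger_force: 0.0
```

move_arm --pt "0 0 0 0" --pt "0 0 0 0" --pt "0 0 0 0" --pt "0 0 0 0" --pt "0 0 0 0" --gripper 0 --newtons 50

```text
clock: 28.82
position: [0.6052, -0.2754, 0.0414]
tool_rot: [3.14, 0.0, 1.254]
force: [-1.7, 1.3, 10.3]
grip_width: 0.0613
finger_force: 53.8
```

move_arm --pt "0 0 50 0" --pt "0 0 100 0" --pt "-110 186 110 0.363" --pt "-110 186 110 0.363" --pt "-110 186 110 0.363" --pt "-110 186 110 0.363" --pt "-110 186 110 0.363" --pt "-110 186 110 0.363" --pt "-110 186 60 0.363" --pt "-110 186 30 0.363" --pt "-110 186 30 0.363"

```text
clock: 30.2
position: [0.4938, -0.0896, 0.0686]
tool_rot: [-3.138, -0.001, 1.617]
force: [0.2, 0.1, -2.2]
grip_width: 0.0609
finger_force: 58.2
```

move_arm --pt "0 0 -8 0" --pt "0 0 -14 0" --pt "0 0 -20 0" --pt "0 0 -24 0" --pt "0 0 -25 0" --pt "0 0 -25 0"

```text
clock: 30.95
position: [0.4948, -0.0892, 0.0469]
tool_rot: [3.141, 0.001, 1.617]
force: [-11.6, 1.5, 40.9]
grip_width: 0.0613
finger_force: 63.7
```

move_arm --pt "0 0 1 0" --pt "0 0 1 0" --pt "0 0 1 0" --pt "0 0 1 0" --gripper 0.93

```text
clock: 31.45
position: [0.4947, -0.0891, 0.0462]
tool_rot: [-3.141, -0.0, 1.618]
force: [0.3, -0.1, -0.6]
grip_width: 0.0794
finger_force: 0.0
```

move_arm --pt "0 0 50 0" --pt "0 0 110 0" --pt "0 0 170 0" --pt "0 -60 200 0" --pt "0 -120 200 0" --pt "0 -180 200 0" --pt "0 -240 200 0" --pt "0 -300 200 0" --pt "0 -300 200 0"

```text
clock: 32.58
position: [0.4929, -0.3937, 0.2453]
tool_rot: [-3.14, 0.001, 1.612]
force: [-0.1, 1.2, -0.4]
grip_width: 0.0791
finger_force: 0.0
```

```bash
python3 - <<'E'
from seg import *
a=grab_frame("top"); b=grab_frame("scene")
cv2.imwrite("pics/t7.png",np.hstack([cv2.resize(a[150:300,100:360],(440,254),interpolation=cv2.INTER_CUBIC),cv2.resize(b[170:410,110:360],(360,346))[:254]]))
E
```

```text
(no output)
```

View pics/t7.png

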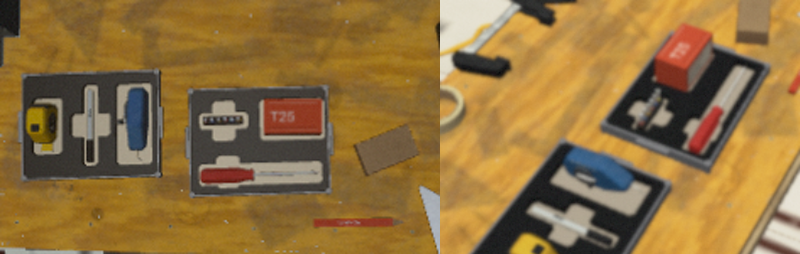

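All five are in their cut-outs: chalk line at (137,120), tape at (42,125), marker at (92,125), bit strip at (222,120) and box at (293,118). The block, pencil and screwdriver look unmoved. Handing in.

```bash
python3 -c "
from workcell import bot
print(bot.job_done())"
```

```text
the job is handed in; nothing more can be done
None
```

Both kits are made up and the job is handed in at about 33 s of the allowed 131 s: in the last pictures all five items sit in their matching cut-outs and the sanding block, pencil and screwdriver look unmoved, but no verdict was returned.

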